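# Load the block heater with brew samples and set its guarded thermostat

### The arm

A 7-joint arm with a two-finger parallel gripper is mounted at the origin on a cart in front of the work surface, level with it; the furniture and walls round the work are solid. World frame = base frame: x ahead of the robot, y to its left, z up, the work surface at z = 0. Lengths are in m, angles in rad, forces in N, time in s.
With the tool pointing down it reaches from about 0.425 to 0.95 m from the base axis. Payload 16.7 kg.
Tool frame: the origin (TCP) lies midway between the tips of the shut fingers; the grasp point (between the pads) lies 19 mm behind it; z points along the fingers, y is the line along which they close (so a half turn about z gives the same grasp; the last joint's range is limited). The gripper opens to 94 mm and grips with 3 to 60 N. Pads are 16 mm wide; open, the fingers measure 119 mm over their backs; the gripper's body (75 mm by 177 mm) begins 78 mm behind the grasp point.
Start: joints at [-0.149, 0.426, 0.074, 1.606, -0.034, 1.111, -0.067], TCP at [0.675, -0, 0.205] pointing down, gripper open.
Joint ranges: [-2.85, 2.85], [-0.5, 2.14], [-1.23, 1.37], [0.21, 2.46], [-1.02, 4.16], [0.16, 2.05], [-2.73, 2.73]. Speed limits (rad/s): [1.89, 1.89, 2.39, 2.39, 3.01, 3.01, 3.01].

### API

Orientations are given as [roll, pitch, yaw] about the fixed x, y, z axes, in that order (R = Rz(yaw) Ry(pitch) Rx(roll)).
In Python, from bench import state, imaging, finish_job, spotter gives the robot as it stands.
- The arm moves only by the tool jog_arm, never from a script. Its argument "series" is text: rows parted by semicolons, each of 4 numbers parted by spaces: the shift along the tool's x, y, z in m, then the turn about the tool's z in rad. In form: dx dy dz yaw; .... A call has 1 to 5 rows; each row shifts and turns the commanded pose from where the row before left it, along the tool's axes as they then stand; what a row does not reach is not made up. A row lasts 1/8 s, in which the tool goes at most 62.5 mm and 10.7 degrees, less where a joint would pass 70% of its speed; a pose out of reach is approached as far as the arm can. A call with a gripper value outside its range is refused whole. "jaw" is the gripper command: -1 is shut, 1 is fully open, values between are in proportion, set as the call begins (left out, the last holds). The fingers move at their own pace and stop on an object; "newtons" is the grip in N (left out, the last holds). Time passes only in rows, so rows that do not move let the fingers close. It gives the time, the measured TCP pose, the force, the opening and the grip force at its end, in the units of the state.
- state(): the state, without advancing time (a new reading comes with each control period).
- imaging.camera(name): name is "scene" or "side" or "wrist"; returns (picture, depth): 420x560x3 uint8, blue, green, red; 420x560 float32, m along the optical axis (not along the pixel's ray), 0 where there is no reading.
- imaging.camera_info(name): a dict with "vfov" (degrees; the focal length in pixels is half the picture's height over the tangent of half this angle, whatever the lens; pixels are square), "cx", "cy" (the principal point, pixels), "D" ([k1, k2, p1, p2, k3] as OpenCV has them; the pictures are not rectified), "pose" (4x4, takes a point from camera to world coordinates). Camera axes: x right, y down, z forward; pixel columns grow to the right and rows downward; lengths in m; the calibration is good to about 2 mm. A picture is of the moment at which its call begins: read the wrist's pose just before it. camera_info takes no time and is no camera call; for the wrist camera it gives the pose at the moment of the call.
- finish_job(): hands the job in; it is judged then, once.
Trained networks look in the newest picture that a camera, given by its name, has taken for a name from the list of things; names that differ only in an ending like _2 or _b are one class to them, and where a whole thing is asked for, a point or a joint stands for the part that bears it (a point fixed in the world has none). Each returns a list of dicts, best first, with "score" (0 to 1); they miss things now and then, are a little off and sometimes report something else, mostly with a low value. They report only what shows in the picture. A call takes as long as a camera call.
- spotter.masks_of(camera, target): "mask" (420x560 bool, what is visible of it) and "at" ([column, row] in pixels, amid what is visible of it).
The state is a dict: "t": time; "qpos": joint angles; "dq": joint speeds; "tau": joint torques, N m; "tcp_pos": TCP position; "tool_rot": TCP orientation; "wrist_force": force on the tool from outside, world axes, zero at the start; "wrist_torque": the same for the moment, N m; "width": finger opening in m; "grasp_force": force on a finger pad.
Only numpy, scipy, OpenCV 4.12 (cv2) and the standard library are available. Lean on these libraries where they do the work, as an engineer would, in place of code of your own. Each camera call takes 0.05 s, during which the arm holds its last target. There are 200 camera calls.

### The job

Bring the brew samples to temperature for measuring: take every capped sample bottle from the wooden rack and stand it upright and fully down in the block heater, narrow bottles in narrow bores and wide bottles in wide bores, one to a bore. Only when all of them are in, slide back the guard shutter, reach into the well and turn the thermostat clockwise until its white pointer is on the brass mark, then slide the shutter fully shut over it again. Leave the espresso cup and the portafilter where they are.

Things in the scene. Friction and masses are not known exactly. Their poses are not given: they have to be found in the camera images.
- narrow_0_mid (a point): Narrow capped sample bottle: amber glass, paper band, ribbed black screw cap; 32 mm diameter (cap 28 mm), 80 mm tall, 0.1 kg, stands upright. The point is its centre, 40 mm above its underside; the sides are straight up to 60 mm, the cap begins at 63 mm. May be absent.
- narrow_1_mid (a point): Narrow capped sample bottle: amber glass, paper band, ribbed black screw cap; 32 mm diameter (cap 28 mm), 80 mm tall, 0.1 kg, stands upright. The point is its centre, 40 mm above its underside; the sides are straight up to 60 mm, the cap begins at 63 mm. May be absent.
- narrow_2_mid (a point): Narrow capped sample bottle: amber glass, paper band, ribbed black screw cap; 32 mm diameter (cap 28 mm), 80 mm tall, 0.1 kg, stands upright. The point is its centre, 40 mm above its underside; the sides are straight up to 60 mm, the cap begins at 63 mm. May be absent.
- wide_0_mid (a point): Wide capped sample bottle: as the narrow ones but 42 mm diameter (cap 38 mm), 80 mm tall, 0.15 kg. The point is its centre, 40 mm above its underside. May be absent.
- wide_1_mid (a point): Wide capped sample bottle: as the narrow ones but 42 mm diameter (cap 38 mm), 80 mm tall, 0.15 kg. The point is its centre, 40 mm above its underside. May be absent.
- narrow_bore_0 (a point): Centre of the mouth of a narrow bore (35 mm diameter, 34 mm deep, chamfered mouth) in the heater's aluminium block, whose top is 66 mm above the worktop. Front row of three, 56 mm apart, 66 mm in front of the wide bores. A seated bottle stands 46 mm out, its centre 6 mm above this point. x is the heater's depth direction (front to back), z up.
- narrow_bore_1 (a point): Centre of the mouth of a narrow bore (35 mm diameter, 34 mm deep, chamfered mouth) in the heater's aluminium block, whose top is 66 mm above the worktop. Front row of three, 56 mm apart, 66 mm in front of the wide bores. A seated bottle stands 46 mm out, its centre 6 mm above this point. x is the heater's depth direction (front to back), z up.
- narrow_bore_2 (a point): Centre of the mouth of a narrow bore (35 mm diameter, 34 mm deep, chamfered mouth) in the heater's aluminium block, whose top is 66 mm above the worktop. Front row of three, 56 mm apart, 66 mm in front of the wide bores. A seated bottle stands 46 mm out, its centre 6 mm above this point. x is the heater's depth direction (front to back), z up.
- wide_bore_0 (a point): Centre of the mouth of a wide bore (45 mm diameter, 34 mm deep) in the rear row of the same block, 56 mm apart. Frame as for the narrow bores.
- wide_bore_1 (a point): Centre of the mouth of a wide bore (45 mm diameter, 34 mm deep) in the rear row of the same block, 56 mm apart. Frame as for the narrow bores.
- wide_bore_2 (a point): Centre of the mouth of a wide bore (45 mm diameter, 34 mm deep) in the rear row of the same block, 56 mm apart. Frame as for the narrow bores.
- thermostat_top (a point): Top centre of the thermostat dial's grip bar, on its upright axis, in a round well (85 mm wide, 37 mm deep) in the top of the grey pod at the heater's right end; 6 mm below the pod top, which is 105 mm above the worktop. Bar 12 mm thick, 40 long, 25 tall, on a flat 42 mm skirt; the skirt's top is 25 mm below this point. x points along the bar to its white-pointer end and turns with the dial; z up.
- thermostat (a joint): Angle of the dial, rad: 0 at its off stop, grows clockwise seen from above, 4.71 at the far stop; friction 0.05 N m, stays where left. The white pointer is on the brass mark (a short brass bar on the well's rim; the other marks are thin and white) at 2.618, 150 degrees from off.
- shutter_pull (a point): Top centre of the black pull rib of the guard shutter, a grey plate (96 x 100 x 4 mm) sliding in rails on the pod top, over the dial's well. The rib is at the plate's middle: 10 mm thick along the slide, 50 mm across it, 28 mm above the plate, its top 138 mm above the worktop. x is the sliding direction to open (towards the heater's back), z up.
- shutter (a joint): Position of the shutter, m: 0 fully shut (rib straight above the dial), 0.092 fully open (pushed away from the front, well entirely free). Friction about 1 N, stays where left.
- rack: Wooden rack the bottles stand in at the start, right of the heater: a loose block 194 x 142 x 36 mm, 0.6 kg, with a row of three narrow pockets (35 mm, at x -60, 0, 60 mm, y +34 mm in its frame) and a row of two wide ones (45 mm, at x -34, 34 mm, y -34 mm), 30 mm deep; origin at the centre of its underside. Bottles stand 50 mm out of it and may lean a little after a knock.
- cup: Bystander: small white upturned espresso cup, 64 x 91 x 50 mm, right of the heater near its back; origin at the centre of its underside. To be left alone.
- portafilter: Bystander: portafilter with dark wooden handle, 67 x 208 x 33 mm, lying in front of the heater; origin at the centre of its underside. To be left alone.

How it is judged:
By the outcome, as a careful person would: the job done as asked, in the order asked, and still so for the second after the job is handed in, with the robot touching nothing.
Of narrow_0, narrow_1, narrow_2, wide_0, wide_1 only 3 to 5 are there at a start; the rules pass over those that are not, and their reading is None.
At some moment in a run one of rack may be knocked a few centimetres aside while the robot is not near it.
It also fails if it takes over 210 s, if anything falls off the work surface, if the arm or the gripper's body presses on something with over 40 N, if the wrist force passes 120 N, or if a joint passes its speed limit or range.

## Working session

There is one attempt and no reset: what is moved stays moved. The work goes in short steps, Python scripts to look and compute and a tool call to move; the robot and the scene stay as the last step left them, time stands still between calls to the robot, and variables do not carry over. Pictures are saved under pics/ and viewed, at most 14 in all, crops included, and the job is handed in when it is done.

Besides the shell and the picture viewer there is one more tool, called after "Emit:" as a command line: name --argument value ..., lists and objects as JSON in quotes. jog_arm: Moves the arm, as the interface text tells. Its arguments: {"type":"object","properties":{"series":{"type":"string"},"jaw":{"type":"number"},"newtons":{"type":"number"}},"required":["series"]}

```bash
mkdir -p pics; ls; cat > h.py <<'E'
import numpy as np, cv2
from bench import state, imaging, finish_job, spotter
def K(n):
    i=imaging.camera_info(n); f=210/np.tan(np.radians(i["vfov"])/2)
    return np.array([[f,0,i["cx"]],[0,f,i["cy"]],[0,0,1]]),np.array(i["D"],float),np.array(i["pose"])
def shot(n,save=None):
    k=K(n); im,d=imaging.camera(n)
    if save: cv2.imwrite(f"pics/{save}.png",im)
    return im,d,k
def cloud(d,k):
    "world xyz per pixel"
    Km,D,P=k; v,u=np.mgrid[0:420,0:560]
    r=cv2.undistortPoints(np.stack([u,v],-1).reshape(-1,1,2).astype(np.float64),Km,D).reshape(420,560,2)
    c=np.dstack([r[...,0]*d,r[...,1]*d,d])
    w=c@P[:3,:3].T+P[:3,3]; w[d<=0]=np.nan
    return w
def onplane(uv,k,z):
    Km,D,P=k
    r=cv2.undistortPoints(np.array(uv,np.float64).reshape(-1,1,2),Km,D).reshape(-1,2)
    w=np.c_[r,np.ones(len(r))]@P[:3,:3].T
    return P[:3,3]+w*((z-P[2,3])/w[:,2:])
E
python3 - <<'E'
from h import *
s=state();print(s["t"],s["tcp_pos"],s["tool_rot"],s["wrist_force"],s["width"])
np.set_printoptions(precision=3,suppress=True)
for n in ("scene","side","wrist"):
    im,d,k=shot(n,n+"0"); print(n,k[2]); w=cloud(d,k)
    for t in ("narrow_0_mid","wide_0_mid","narrow_bore_0","wide_bore_0","rack","shutter_pull","shutter","cup","portafilter"):
        try: L=spotter.masks_of(n,t)
        except Exception as e: print(t,e);continue
        for o in L[:6]:
            if o["score"]<.3: continue
            p=w[o["mask"]]; p=p[~np.isnan(p[:,0])]
            print(t,round(o["score"],2),np.round(o["at"]),o["mask"].sum(),np.median(p,0),np.percentile(p,98,0) if len(p) else 0)
E
```

```text
pics
0.0 [ 6.74560228e-01 -1.85867263e-05  2.04797839e-01] [-3.14034494e+00  9.37390664e-05  1.57082706e+00] [-0.46967248  0.37248734 -0.24984208] 0.09369879379009198
scene [[ 0.762 -0.327  0.559 -0.016]
 [-0.648 -0.367  0.668 -0.835]
 [-0.013 -0.871 -0.491  0.601]
 [ 0.     0.     0.     1.   ]]
narrow_0_mid 0.84 [282. 282.] 377 [ 0.411 -0.341  0.065] [ 0.428 -0.324  0.085]
wide_0_mid 0.69 [315. 291.] 571 [ 0.433 -0.411  0.068] [ 0.456 -0.389  0.086]
narrow_bore_0 0.9 [276. 212.] 6658 [ 0.571 -0.157  0.064] [0.713 0.075 0.118]
wide_bore_0 0.97 [279. 211.] 6833 [ 0.57  -0.156  0.064] [0.715 0.076 0.117]
wide_bore_0 0.49 [285. 205.] 714 [ 0.582 -0.167  0.109] [ 0.633 -0.113  0.136]
rack 0.75 [303. 302.] 3494 [ 0.425 -0.409  0.033] [ 0.569 -0.301  0.036]
rack 0.68 [279. 213.] 6746 [ 0.57  -0.157  0.064] [0.714 0.076 0.117]
shutter_pull 0.94 [286. 208.] 708 [ 0.582 -0.166  0.109] [ 0.636 -0.115  0.136]
shutter 0.68 [282. 205.] 703 [ 0.582 -0.168  0.109] [ 0.633 -0.116  0.136]
cup 0.76 [368. 255.] 651 [ 0.666 -0.366  0.027] [ 0.698 -0.334  0.048]
portafilter 0.92 [213. 254.] 966 [ 0.395 
[... 1154 characters left out ...]
38 -0.113  0.138]
wrist [[ 1.     0.    -0.001  0.674]
 [-0.    -0.974 -0.227  0.067]
 [-0.001  0.227 -0.974  0.385]
 [ 0.     0.     0.     1.   ]]
narrow_0_mid 0.34 [212. 208.] 53284 [ 0.621 -0.012  0.066] [0.712 0.09  0.112]
narrow_bore_0 0.88 [213. 209.] 53194 [ 0.621 -0.012  0.066] [0.712 0.089 0.112]
wide_bore_0 0.76 [214. 207.] 52332 [ 0.621 -0.011  0.066] [0.711 0.089 0.112]
shutter_pull 0.75 [174. 367.] 5447 [ 0.592 -0.141  0.111] [ 0.635 -0.119  0.139]
shutter_pull 0.63 [212. 208.] 53337 [ 0.621 -0.011  0.066] [0.712 0.09  0.112]
shutter 0.91 [174. 370.] 5285 [ 0.592 -0.141  0.111] [ 0.634 -0.12   0.138]
portafilter 0.9 [ 23. 238.] 2454 [ 0.407 -0.054  0.015] [ 0.428 -0.024  0.034]
```

```bash
python3 - <<'E'
import cv2,numpy as np
a=cv2.imread("pics/side0.png")[140:400,80:480];b=cv2.imread("pics/wrist0.png")
cv2.imwrite("pics/c1.png",cv2.resize(a,None,fx=2,fy=2,interpolation=cv2.INTER_CUBIC))
E
```

```text
(no output)
```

View pics/c1.png

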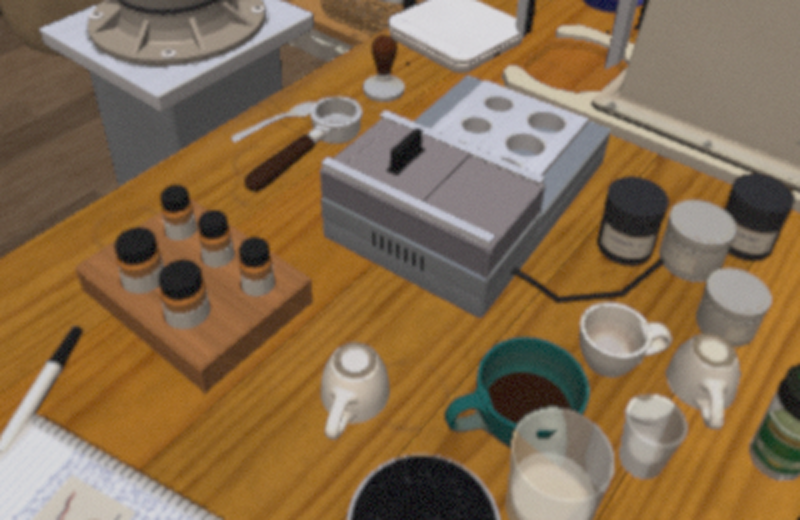

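View pics/wrist0.png

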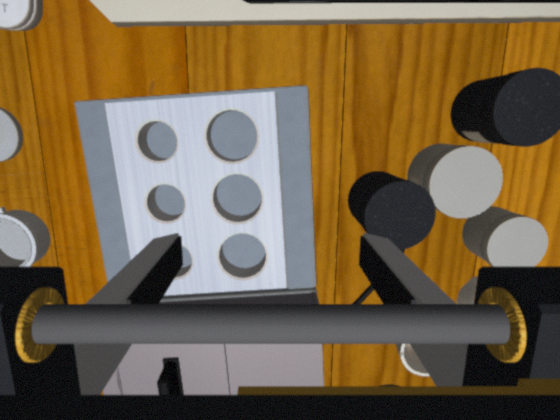

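The side picture shows all five bottles in the rack: narrow ones at about (177,210), (214,236) and (256,265), wide ones at (138,258) and (183,292). The shutter is shut over the pod. The wrist picture shows the bores, narrow at about (157,141), (166,203) and (178,262), wide at (232,135), (238,198) and (243,255).

```bash
cat > bores.py <<'E'
from h import *
np.set_printoptions(precision=4,suppress=True)
im,d,k=shot("wrist"); w=cloud(d,k)
box=(w[...,0]>.55)&(w[...,0]<.72)&(w[...,1]>-.09)&(w[...,1]<.09)
top=box&(abs(w[...,2]-.066)<.008); zt=np.median(w[...,2][top]); print("top z",zt)
m=(box&(w[...,2]<zt-.006)&(w[...,2]>.02)).astype(np.uint8)
m=cv2.morphologyEx(m,cv2.MORPH_OPEN,np.ones((3,3)))
n,lab,st,ce=cv2.connectedComponentsWithStats(m)
for i in range(1,n):
    if st[i,4]<300: continue
    v,u=np.where(lab==i); p=onplane(np.c_[u,v],k,zt)
    print(ce[i],st[i,4],p.mean(0),np.ptp(p,0))
E
python3 bores.py
```

```text
top z 0.06630391505475774
[231.7787 135.1603] 1984 [0.6398 0.0569 0.0663] [0.043 0.043 0.   ]
[157.928 140.314] 1153 [0.5748 0.0525 0.0663] [0.0321 0.0329 0.    ]
[237.345  196.6424] 1742 [0.6435 0.0019 0.0663] [0.0429 0.0418 0.    ]
[166.2172 201.694 ] 1013 [ 0.5784 -0.0028  0.0663] [0.0322 0.0327 0.    ]
[242.2785 253.9135] 1526 [ 0.647  -0.0533  0.0663] [0.0427 0.0421 0.    ]
```

Emit:
jog_arm --series "-0.045 -0.0185 0 0;-0.045 -0.0185 0 0;-0.045 -0.0185 0 0;-0.045 -0.0185 0 0;-0.045 -0.0185 0 0" --jaw 0.6 --newtons 20

```text
t: 2.17
tcp_pos: [0.5818, -0.2264, 0.2056]
tool_rot: [3.141, 0.0, 1.571]
wrist_force: [1.2, 0.1, -1.0]
width: 0.0752
grasp_force: 0.0
```

Emit:
jog_arm --series "-0.045 -0.0185 0 0;-0.045 -0.0185 0 0;-0.045 -0.0185 0 0;-0.045 -0.0185 0 0;-0.045 -0.0185 0 0"

```text
t: 2.8
tcp_pos: [0.4893, -0.4514, 0.2056]
tool_rot: [3.141, 0.0, 1.571]
wrist_force: [0.6, 0.0, 0.8]
width: 0.0752
grasp_force: 0.0
```

Emit:
jog_arm --series "0 0 0 0"

```text
t: 2.92
tcp_pos: [0.4871, -0.454, 0.2054]
tool_rot: [-3.141, 0.002, 1.565]
wrist_force: [0.2, -0.1, 0.1]
width: 0.075
grasp_force: 0.0
```

```bash
cat > caps.py <<'E'
from h import *
import sys
np.set_printoptions(precision=4,suppress=True)
s=state();print(s["t"],s["tcp_pos"],s["tool_rot"])
im,d,k=shot("wrist",sys.argv[1]); w=cloud(d,k)
m=((w[...,0]>.3)&(w[...,0]<.7)&(w[...,1]>-.56)&(w[...,1]<-.27)&(w[...,2]>.078)&(w[...,2]<.095)).astype(np.uint8)
m=cv2.morphologyEx(m,cv2.MORPH_OPEN,np.ones((3,3)))
n,lab,st,ce=cv2.connectedComponentsWithStats(m)
for i in range(1,n):
    if st[i,4]<300: continue
    z=np.median(w[...,2][lab==i]); v,u=np.where(lab==i); p=onplane(np.c_[u,v],k,z)
    print(ce[i],st[i,4],z,"ctr",(p.max(0)+p.min(0))[:2]/2,p.mean(0)[:2],"ext",np.ptp(p,0)[:2])
E
python3 caps.py caps1
```

```text
2.925 [ 0.4871 -0.454   0.2054] [-3.1406  0.0015  1.565 ]
[183.4395  48.7288] 1165 0.08654682982217127 ctr [ 0.4187 -0.3302] [ 0.4187 -0.3302] ext [0.0292 0.0283]
[259.3169  48.904 ] 1136 0.08655491030136106 ctr [ 0.4775 -0.3309] [ 0.4778 -0.3307] ext [0.028  0.0276]
[335.1998  49.2296] 1141 0.08641437968188637 ctr [ 0.5366 -0.3316] [ 0.5368 -0.3313] ext [0.0281 0.0283]
[300.6125 136.7075] 1675 0.08658040410941337 ctr [ 0.5107 -0.3981] [ 0.5108 -0.398 ] ext [0.037  0.0379]
[218.7132 136.453 ] 1691 0.08659237451985985 ctr [ 0.4434 -0.3976] [ 0.4436 -0.3974] ext [0.0372 0.0363]
```

View pics/caps1.png

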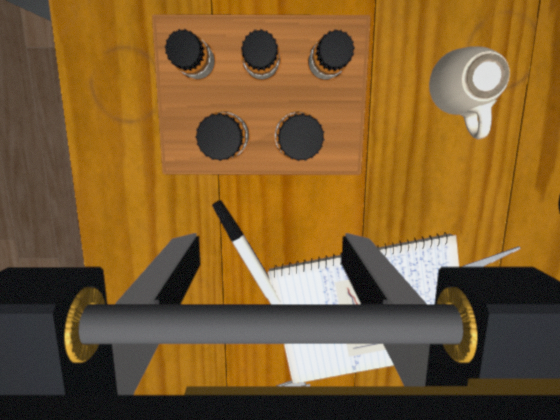

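```bash
python3 - <<'E'
from h import *
for n in ("wrist","scene"):
    k=K(n); print(k[0],k[1])
uv=np.array([[[183.4,48.7]],[[335.2,49.2]],[[157.9,140.3]],[[231.8,135.2]]])
k=K("wrist");print(cv2.undistortPoints(uv,k[0],k[1])[:,0],cv2.undistortPointsIter(uv,k[0],k[1],None,None,(3,100,1e-10))[:,0])
E
```

```text
[[357.40001547   0.         270.44328224]
 [  0.         357.40001547 206.60210615]
 [  0.           0.           1.        ]] [0.00023764 0.         0.         0.         0.        ]
[[408.30596336   0.         274.72665357]
 [  0.         408.30596336 211.13955037]
 [  0.           0.           1.        ]] [-0.00103423  0.          0.          0.          0.        ]
[[-0.2435311  -0.44178106]
 [ 0.18117858 -0.44038505]
 [-0.31488446 -0.18550643]
 [-0.10812201 -0.1997796 ]] [[-0.2435311  -0.44178106]
 [ 0.18117858 -0.44038505]
 [-0.31488446 -0.18550643]
 [-0.10812201 -0.1997796 ]]
```

```bash
sed -i 's|    return np.array(\[\[f,0|    if n=="wrist": f/=1.0135  # scale found from known spacings\n&|' h.py; sed -i 's/shot("wrist",sys.argv\[1\])/shot("wrist")/' caps.py; python3 caps.py; python3 - <<'E'
from h import *
np.set_printoptions(precision=4,suppress=True)
# bores picture: camera pose of the start
Km,D,_=K("wrist"); P=np.eye(4); P[:3,:3]=[[1,0,-.001],[0,-.974,-.227],[-.001,.227,-.974]]; P[:3,3]=[.674,.067,.385]
p=onplane([[157.93,140.31],[166.22,201.69],[231.78,135.16],[237.35,196.64],[242.28,253.91]],(Km,D,P),.0663)[:,:2]
print(p)
g=np.array([[-.066,.056],[-.066,0],[0,.056],[0,0],[0,-.056]])
gc,pc=g.mean(0),p.mean(0); U,S,V=np.linalg.svd((g-gc).T@(p-pc)); R=(U@V).T
print("angle",np.arctan2(R[1,0],R[0,0]),"res",(g-gc)@R.T+pc-p)
G=np.array([[x,y] for x in(-.066,0) for y in(.056,0,-.056)]); print((G-gc)@R.T+pc)
E
```

```text
2.975 [ 0.4887 -0.4516  0.2053] [-3.1411  0.0003  1.5676]
[181.8338  51.8052] 1155 0.08613611708805147 ctr [ 0.4176 -0.3284] [ 0.4178 -0.3285] ext [0.0293 0.0287]
[257.7014  52.2895] 1095 0.0861735992410575 ctr [ 0.4779 -0.329 ] [ 0.4777 -0.3291] ext [0.0285 0.028 ]
[333.5294  52.7669] 1124 0.0861149713785368 ctr [ 0.5376 -0.3295] [ 0.5376 -0.3296] ext [0.0292 0.0287]
[216.987  139.2351] 1693 0.08644552493975638 ctr [ 0.443  -0.3965] [ 0.443  -0.3965] ext [0.0384 0.0377]
[298.7752 139.7555] 1677 0.08640043512368645 ctr [ 0.511  -0.3971] [ 0.5112 -0.3971] ext [0.0376 0.0385]
[[ 0.5736  0.0532]
 [ 0.5773 -0.0026]
 [ 0.6394  0.0577]
 [ 0.6432  0.0021]
 [ 0.6467 -0.0538]]
angle 0.06703269085743283 res [[-0.0001  0.0001]
 [ 0.      0.0001]
 [-0.0001  0.0001]
 [-0.     -0.0002]
 [ 0.0002 -0.0001]]
[[ 0.5735  0.0534]
 [ 0.5773 -0.0025]
 [ 0.581  -0.0584]
 [ 0.6394  0.0578]
 [ 0.6431  0.0019]
 [ 0.6469 -0.0539]]
```

Emit:
jog_arm --series "0.0405 -0.0239 0 0;0.0405 -0.0239 0 0;0.0405 -0.024 0 0;0 0 0.04 0;0 0 0.04 0" --jaw 0.1

```text
t: 3.65
tcp_pos: [0.4194, -0.3268, 0.1255]
tool_rot: [3.139, 0.001, 1.574]
wrist_force: [0.6, 0.1, 0.1]
width: 0.0517
grasp_force: 0.0
```

Emit:
jog_arm --series "0 0 0 0;0 0 0.03 0;0 0 0.03 0;0 0 0.021 0;0 0 0 0"

```text
t: 4.28
tcp_pos: [0.4186, -0.328, 0.0448]
tool_rot: [-3.141, -0.001, 1.572]
wrist_force: [1.4, -0.3, 0.4]
width: 0.052
grasp_force: 0.0
```

Emit:
jog_arm --series "0 0 0 0;0 0 0 0;0 0 0 0;0 0 -0.02 0;0 0 -0.05 0" --jaw -1 --newtons 20

```text
t: 4.9
tcp_pos: [0.4171, -0.3278, 0.1141]
tool_rot: [-3.138, -0.002, 1.571]
wrist_force: [1.1, 0.3, -0.4]
width: 0.0315
grasp_force: 20.0
```

Emit:
jog_arm --series "0 0 -0.05 0;0 0 -0.041 0;0 0 0 0"

```text
t: 5.28
tcp_pos: [0.4195, -0.3294, 0.2089]
tool_rot: [3.137, 0.002, 1.571]
wrist_force: [-0.1, 1.2, -2.0]
width: 0.0314
grasp_force: 20.0
```

Emit:
jog_arm --series "0.0477 0.0195 0 0;0.0477 0.0195 0 0;0.0477 0.0195 0 0;0.0477 0.0195 0 0;0.0477 0.0195 0 0"

```text
t: 5.9
tcp_pos: [0.5156, -0.0884, 0.2048]
tool_rot: [-3.141, -0.0, 1.571]
wrist_force: [0.7, 0.6, -1.3]
width: 0.0318
grasp_force: 20.0
```

Emit:
jog_arm --series "0.0477 0.0195 0 0;0.0477 0.0195 0 0;0.048 0.0193 0 0;0 0 0 0;0 0 0 0"

```text
t: 6.52
tcp_pos: [0.5734, 0.0529, 0.2046]
tool_rot: [-3.14, 0.001, 1.571]
wrist_force: [0.2, 0.3, -0.9]
width: 0.0315
grasp_force: 20.0
```

```bash
python3 - <<'E'
from h import *
for _ in range(3):
    s=state(); print(s["t"],s["tcp_pos"],s["tool_rot"]); shot("wrist","p1")
E
```

```text
6.525 [0.57337481 0.05291567 0.20456199] [-3.14001606e+00  5.22856853e-04  1.57078892e+00]
6.575 [0.57342567 0.05229993 0.20484679] [-3.14044816e+00  5.68321675e-04  1.56971616e+00]
6.625 [0.57350385 0.05211418 0.20508088] [-3.14082134e+00  4.64656242e-04  1.56924291e+00]
```

View pics/p1.png

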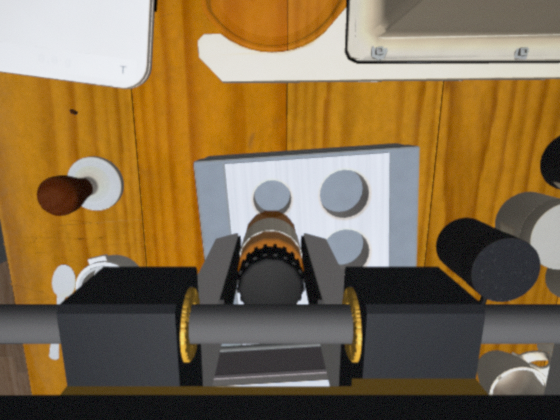

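Bottle is held upright (cap at (270,280)), and the target bore shows beyond it at (272,196), in line with the bottle's foot.

```bash
python3 bores.py
```

```text
top z 0.06607246622366486
[343.1898 192.5826] 1744 [0.6392 0.0578 0.0661] [0.0433 0.0422 0.    ]
[271.7334 196.3085] 979 [0.5734 0.0544 0.0661] [0.0342 0.0292 0.    ]
[348.1079 247.5835] 1186 [0.6463 0.0044 0.0661] [0.0388 0.0414 0.    ]
```

Emit:
jog_arm --series "0 0 0.05 0;0 0 0.035 0;0 0 0.01 0;0 0 0 0;0 0 0 0"

```text
t: 7.35
tcp_pos: [0.5749, 0.0533, 0.112]
tool_rot: [3.14, -0.0, 1.57]
wrist_force: [0.8, 0.0, -0.8]
width: 0.0315
grasp_force: 20.0
```

Emit:
jog_arm --series "0 0 0.01 0;0 0 0.01 0;0 0 0.01 0;0 0 0.01 0;0 0 0 0"

```text
t: 7.98
tcp_pos: [0.5737, 0.0534, 0.0696]
tool_rot: [-3.141, 0.0, 1.571]
wrist_force: [-0.3, -0.6, -0.3]
width: 0.0318
grasp_force: 20.0
```

Emit:
jog_arm --series "0 0 0 0;0 0 -0.015 0;0 0 -0.03 0;0 0 -0.045 0;0 0 -0.045 0" --jaw 0.1

```text
t: 8.6
tcp_pos: [0.5739, 0.0534, 0.208]
tool_rot: [3.141, -0.0, 1.571]
wrist_force: [0.5, -0.8, -0.7]
width: 0.0519
grasp_force: 0.0
```

Emit:
jog_arm --series "-0.0473 -0.0095 0 0;-0.0473 -0.0095 0 0;-0.0473 -0.0095 0 0;-0.0473 -0.0095 0 0;-0.0473 -0.0095 0 0"

```text
t: 9.22
tcp_pos: [0.5262, -0.1846, 0.2068]
tool_rot: [3.14, 0.0, 1.571]
wrist_force: [0.5, -0.3, 0.2]
width: 0.0517
grasp_force: 0.0
```

Emit:
jog_arm --series "-0.0473 -0.0095 0 0;-0.0473 -0.0095 0 0;-0.0473 -0.0095 0 0;-0.0473 -0.0095 0 0;-0.0477 -0.01 0 0"

```text
t: 9.85
tcp_pos: [0.4782, -0.4215, 0.2068]
tool_rot: [3.14, 0.0, 1.571]
wrist_force: [1.5, 0.8, 0.7]
width: 0.0517
grasp_force: 0.0
```

Emit:
jog_arm --series "0 0 0 0;0 0 0 0"

```text
t: 10.1
tcp_pos: [0.4787, -0.4195, 0.2061]
tool_rot: [3.141, -0.0, 1.571]
wrist_force: [-0.1, 1.0, -0.0]
width: 0.0518
grasp_force: 0.0
```

```bash
python3 caps.py
```

```text
10.1 [ 0.4787 -0.4195  0.2061] [ 3.1409 -0.0003  1.5708]
[270.5264  94.6288] 986 0.08627213982340945 ctr [ 0.4779 -0.3289] [ 0.4776 -0.3289] ext [0.0277 0.0272]
[344.282   95.5737] 1025 0.08621061639825811 ctr [ 0.5376 -0.3301] [ 0.5375 -0.3296] ext [0.0286 0.028 ]
[230.0614 177.216 ] 1579 0.08654398983965356 ctr [ 0.4433 -0.3965] [ 0.4429 -0.3965] ext [0.0386 0.0379]
[309.4416 177.9581] 1574 0.08644696120241027 ctr [ 0.5106 -0.3974] [ 0.5109 -0.3971] ext [0.0379 0.038 ]
```

Emit:
jog_arm --series "0.0455 0 0 0;0.0455 0 0 0;0 0 0.035 0;0 0 0.04 0;0 0 0.03 0"

```text
t: 10.78
tcp_pos: [0.4789, -0.3272, 0.0997]
tool_rot: [3.141, -0.001, 1.573]
wrist_force: [-0.0, -0.1, 0.0]
width: 0.0515
grasp_force: 0.0
```

Emit:
jog_arm --series "0 0 0.03 0;0 0 0.026 0;0 0 0 0;0 0 0 0"

```text
t: 11.28
tcp_pos: [0.4792, -0.3287, 0.0457]
tool_rot: [3.141, 0.0, 1.572]
wrist_force: [-0.0, 0.1, 0.6]
width: 0.0515
grasp_force: 0.0
```

Emit:
jog_arm --series "0 0 0 0;0 0 0 0;0 0 0 0;0 0 -0.02 0;0 0 -0.05 0" --jaw -1

```text
t: 11.9
tcp_pos: [0.4772, -0.3282, 0.1135]
tool_rot: [-3.138, -0.002, 1.571]
wrist_force: [0.6, -0.5, 0.1]
width: 0.0312
grasp_force: 20.0
```

Emit:
jog_arm --series "0 0 -0.05 0;0 0 -0.041 0;0 0 0 0"

```text
t: 12.28
tcp_pos: [0.4797, -0.3299, 0.2087]
tool_rot: [3.137, 0.002, 1.571]
wrist_force: [0.1, -0.4, -1.1]
width: 0.0315
grasp_force: 20.0
```

Emit:
jog_arm --series "0.0466 0.0142 0 0;0.0466 0.0142 0 0;0.0466 0.0142 0 0;0.0466 0.0142 0 0;0.0466 0.0142 0 0"

```text
t: 12.9
tcp_pos: [0.5491, -0.0944, 0.2044]
tool_rot: [-3.14, -0.0, 1.571]
wrist_force: [-0.1, 1.1, -1.4]
width: 0.0313
grasp_force: 20.0
```

Emit:
jog_arm --series "0.0466 0.0142 0 0;0.0469 0.0141 0 0;0 0 0 0;0 0 0.04 0;0 0 0.04 0"

```text
t: 13.52
tcp_pos: [0.5773, -0.0034, 0.1239]
tool_rot: [-3.141, 0.0, 1.57]
wrist_force: [0.9, -0.5, -1.8]
width: 0.0314
grasp_force: 20.0
```

Emit:
jog_arm --series "0 0 0.015 0;0 0 0 0;0 0 0 0"

```text
t: 13.9
tcp_pos: [0.5785, -0.0027, 0.1117]
tool_rot: [3.14, -0.0, 1.57]
wrist_force: [0.0, -0.6, -1.2]
width: 0.0314
grasp_force: 20.0
```

Emit:
jog_arm --series "0 0 0.01 0;0 0 0.01 0;0 0 0.01 0;0 0 0.01 0;0 0 0 0"

```text
t: 14.52
tcp_pos: [0.5776, -0.0025, 0.0696]
tool_rot: [-3.141, 0.0, 1.571]
wrist_force: [-0.5, -0.4, -1.2]
width: 0.0314
grasp_force: 20.0
```

Emit:
jog_arm --series "0 0 0 0;0 0 -0.015 0;0 0 -0.03 0;0 0 -0.045 0;0 0 -0.045 0" --jaw 0.1

```text
t: 15.15
tcp_pos: [0.5777, -0.0025, 0.208]
tool_rot: [3.141, -0.0, 1.571]
wrist_force: [0.7, -1.0, -0.2]
width: 0.0515
grasp_force: 0.0
```

Emit:
jog_arm --series "-0.0464 -0.0044 0 0;-0.0464 -0.0044 0 0;-0.0464 -0.0044 0 0;-0.0464 -0.0044 0 0;-0.0464 -0.0044 0 0"

```text
t: 15.78
tcp_pos: [0.5556, -0.236, 0.2069]
tool_rot: [3.14, 0.0, 1.571]
wrist_force: [0.3, 0.7, 0.2]
width: 0.0517
grasp_force: 0.0
```

Emit:
jog_arm --series "-0.0464 -0.0044 0 0;-0.0464 -0.0044 0 0;-0.0464 -0.0044 0 0;-0.0464 -0.0044 0 0;0 0 0 0"

```text
t: 16.4
tcp_pos: [0.5364, -0.4242, 0.2064]
tool_rot: [-3.142, 0.002, 1.566]
wrist_force: [-0.1, 0.6, -0.5]
width: 0.0513
grasp_force: 0.0
```

Emit:
jog_arm --series "0 0 0 0;0 0 0 0"

```text
t: 16.65
tcp_pos: [0.5388, -0.4188, 0.206]
tool_rot: [3.141, -0.0, 1.572]
wrist_force: [-0.7, -0.2, -0.2]
width: 0.0519
grasp_force: 0.0
```

```bash
python3 caps.py
```

```text
16.65 [ 0.5388 -0.4188  0.206 ] [ 3.141  -0.0004  1.5724]
[270.332   96.1502] 979 0.08631823759551471 ctr [ 0.5375 -0.3293] [ 0.5373 -0.3293] ext [0.0285 0.0265]
[159.9248 177.9714] 1610 0.08654396592584304 ctr [ 0.443  -0.3963] [ 0.443  -0.3965] ext [0.0396 0.0388]
[239.3833 178.5264] 1573 0.08654372592121007 ctr [ 0.5111 -0.3966] [ 0.511  -0.3969] ext [0.0385 0.038 ]
```

Emit:
jog_arm --series "0.0453 0 0 0;0.0453 0 0 0;0 0 0.035 0;0 0 0.04 0;0 0 0.03 0"

```text
t: 17.32
tcp_pos: [0.5382, -0.3282, 0.0994]
tool_rot: [-3.141, -0.0, 1.572]
wrist_force: [0.6, -0.5, 0.2]
width: 0.0517
grasp_force: 0.0
```

Emit:
jog_arm --series "0 0 0.03 0;0 0 0.026 0;0 0 0 0;0 0 0 0"

```text
t: 17.82
tcp_pos: [0.5388, -0.3294, 0.0456]
tool_rot: [3.141, 0.0, 1.571]
wrist_force: [1.1, -0.4, 1.2]
width: 0.0517
grasp_force: 0.0
```

Emit:
jog_arm --series "0 0 0 0;0 0 0 0;0 0 0 0;0 0 -0.02 0;0 0 -0.05 0" --jaw -1

```text
t: 18.45
tcp_pos: [0.5368, -0.3289, 0.1144]
tool_rot: [-3.138, -0.002, 1.571]
wrist_force: [0.1, 0.0, -0.3]
width: 0.0318
grasp_force: 20.0
```

Emit:
jog_arm --series "0 0 -0.05 0;0 0 -0.041 0;0 0 0 0"

```text
t: 18.82
tcp_pos: [0.5395, -0.3304, 0.2102]
tool_rot: [3.136, 0.003, 1.57]
wrist_force: [0.4, -0.3, -1.4]
width: 0.0316
grasp_force: 20.0
```

Emit:
jog_arm --series "0.0452 0.0072 0 0;0.0452 0.0072 0 0;0.0452 0.0072 0 0;0.0452 0.0072 0 0;0.0452 0.0072 0 0"

```text
t: 19.45
tcp_pos: [0.5737, -0.1021, 0.2053]
tool_rot: [-3.141, 0.0, 1.571]
wrist_force: [1.1, 0.2, -0.9]
width: 0.0314
grasp_force: 20.0
```

Emit:
jog_arm --series "0.0452 0.0073 0 0;0 0 0 0;0 0 0 0;0 0 0.04 0;0 0 0.04 0"

```text
t: 20.08
tcp_pos: [0.5813, -0.06, 0.1249]
tool_rot: [3.141, 0.0, 1.569]
wrist_force: [-0.3, 0.3, -1.8]
width: 0.0314
grasp_force: 20.0
```

Emit:
jog_arm --series "0 0 0.015 0;0 0 0 0;0 0 0 0"

```text
t: 20.45
tcp_pos: [0.5823, -0.0587, 0.1119]
tool_rot: [3.14, 0.0, 1.57]
wrist_force: [0.9, 0.4, -1.1]
width: 0.0313
grasp_force: 20.0
```

Emit:
jog_arm --series "0 0 0.01 0;0 0 0.01 0;0 0 0.01 0;0 0 0.01 0;0 0 0 0"

```text
t: 21.08
tcp_pos: [0.5813, -0.0583, 0.0696]
tool_rot: [-3.141, 0.0, 1.571]
wrist_force: [0.2, 0.0, -1.4]
width: 0.0311
grasp_force: 20.0
```

Emit:
jog_arm --series "0 0 0 0;0 0 -0.015 0;0 0 -0.03 0;0 0 -0.045 0;0 0 -0.045 0" --jaw 0.1

```text
t: 21.7
tcp_pos: [0.5814, -0.0584, 0.2081]
tool_rot: [3.141, -0.0, 1.571]
wrist_force: [1.1, 0.7, -0.4]
width: 0.0519
grasp_force: 0.0
```

Emit:
jog_arm --series "-0.0476 -0.0078 0 0;-0.0476 -0.0078 0 0;-0.0476 -0.0078 0 0;-0.0476 -0.0078 0 0;-0.0476 -0.0078 0 0" --jaw 0.22

```text
t: 22.32
tcp_pos: [0.5422, -0.2978, 0.2069]
tool_rot: [3.14, 0.0, 1.571]
wrist_force: [-0.8, 0.4, -0.3]
width: 0.0572
grasp_force: 0.0
```

Emit:
jog_arm --series "-0.0476 -0.0078 0 0;-0.0476 -0.0078 0 0;-0.0476 -0.0078 0 0;-0.0476 -0.0078 0 0;0 0 0 0"

```text
t: 22.95
tcp_pos: [0.5089, -0.4908, 0.2064]
tool_rot: [-3.141, 0.002, 1.566]
wrist_force: [1.0, 0.5, -0.1]
width: 0.0575
grasp_force: 0.0
```

Emit:
jog_arm --series "0 0 0 0;0 0 0 0"

```text
t: 23.2
tcp_pos: [0.5121, -0.4854, 0.206]
tool_rot: [3.141, -0.0, 1.572]
wrist_force: [0.7, 0.4, 0.2]
width: 0.0574
grasp_force: 0.0
```

```bash
python3 caps.py
```

```text
23.2 [ 0.5121 -0.4854  0.206 ] [ 3.1409 -0.0004  1.5725]
[186.9206  96.9681] 1851 0.08639023542995711 ctr [ 0.4425 -0.3969] [ 0.4428 -0.3967] ext [0.0385 0.039 ]
[270.3853  97.285 ] 1765 0.08632778992769768 ctr [ 0.5112 -0.3968] [ 0.5107 -0.3968] ext [0.0376 0.0374]
```

Emit:
jog_arm --series "0.045 0 0 0;0.045 0 0 0;0 0 0.035 0;0 0 0.04 0;0 0 0.03 0"

```text
t: 23.88
tcp_pos: [0.5115, -0.3954, 0.0994]
tool_rot: [-3.141, -0.0, 1.572]
wrist_force: [0.1, -0.4, 0.1]
width: 0.0574
grasp_force: 0.0
```

Emit:
jog_arm --series "0 0 0.03 0;0 0 0.026 0;0 0 0 0;0 0 0 0"

```text
t: 24.38
tcp_pos: [0.5119, -0.3967, 0.0457]
tool_rot: [3.141, 0.001, 1.571]
wrist_force: [-0.1, -0.4, 0.7]
width: 0.0573
grasp_force: 0.0
```

Emit:
jog_arm --series "0 0 0 0;0 0 0 0;0 0 0 0;0 0 -0.02 0;0 0 -0.05 0" --jaw -1

```text
t: 25.0
tcp_pos: [0.51, -0.3959, 0.1143]
tool_rot: [-3.138, -0.002, 1.571]
wrist_force: [0.4, 0.7, -0.7]
width: 0.0413
grasp_force: 20.0
```

Emit:
jog_arm --series "0 0 -0.05 0;0 0 -0.041 0;0 0 0 0"

```text
t: 25.38
tcp_pos: [0.5124, -0.3978, 0.2102]
tool_rot: [3.136, 0.003, 1.57]
wrist_force: [0.6, -0.6, -3.2]
width: 0.0414
grasp_force: 20.0
```

Emit:
jog_arm --series "0.0505 0.0143 0 0;0.0505 0.0143 0 0;0.0505 0.0143 0 0;0.0505 0.0143 0 0;0.0505 0.0143 0 0"

```text
t: 26.0
tcp_pos: [0.5824, -0.1426, 0.2054]
tool_rot: [-3.141, -0.0, 1.571]
wrist_force: [0.6, -0.5, -2.3]
width: 0.0417
grasp_force: 20.0
```

Emit:
jog_arm --series "0.0505 0.0143 0 0;0.0505 0.0143 0 0;0.0505 0.0143 0 0;0.0505 0.0143 0 0;0 0 0 0"

```text
t: 26.62
tcp_pos: [0.6397, 0.0629, 0.2048]
tool_rot: [-3.14, -0.001, 1.577]
wrist_force: [0.7, -0.0, -2.7]
width: 0.0413
grasp_force: 20.0
```

Emit:
jog_arm --series "0 0 0.04 0;0 0 0.04 0;0 0 0.015 0;0 0 0 0;0 0 0 0"

```text
t: 27.25
tcp_pos: [0.6408, 0.0576, 0.112]
tool_rot: [3.14, -0.0, 1.57]
wrist_force: [-0.5, 0.1, -1.3]
width: 0.0412
grasp_force: 20.0
```

Emit:
jog_arm --series "0 0 0.01 0;0 0 0.01 0;0 0 0.01 0;0 0 0.01 0;0 0 0 0"

```text
t: 27.88
tcp_pos: [0.6398, 0.0578, 0.0697]
tool_rot: [-3.141, 0.0, 1.571]
wrist_force: [-0.1, -0.4, -2.0]
width: 0.0412
grasp_force: 20.0
```

Emit:
jog_arm --series "0 0 0 0;0 0 -0.015 0;0 0 -0.03 0;0 0 -0.045 0;0 0 -0.045 0" --jaw 0.22

```text
t: 28.5
tcp_pos: [0.64, 0.0577, 0.2081]
tool_rot: [3.141, -0.0, 1.571]
wrist_force: [0.6, 0.8, -0.5]
width: 0.0573
grasp_force: 0.0
```

Emit:
jog_arm --series "-0.0495 -0.0179 0 0;-0.0495 -0.0179 0 0;-0.0495 -0.0179 0 0;-0.0495 -0.0179 0 0;-0.0495 -0.0179 0 0"

```text
t: 29.12
tcp_pos: [0.5499, -0.1913, 0.2069]
tool_rot: [3.14, 0.0, 1.571]
wrist_force: [1.0, -0.4, 0.3]
width: 0.0572
grasp_force: 0.0
```

Emit:
jog_arm --series "-0.0495 -0.0179 0 0;-0.0495 -0.0179 0 0;-0.0495 -0.0179 0 0;-0.0495 -0.0179 0 0;-0.0495 -0.0179 0 0"

```text
t: 29.75
tcp_pos: [0.4605, -0.4388, 0.207]
tool_rot: [3.14, 0.001, 1.571]
wrist_force: [1.7, 0.2, 0.2]
width: 0.0568
grasp_force: 0.0
```

Emit:
jog_arm --series "-0.0495 -0.0175 0 0;0 0 0 0;0 0 0 0;0 0 0 0"

```text
t: 30.25
tcp_pos: [0.4443, -0.4856, 0.206]
tool_rot: [3.141, -0.0, 1.572]
wrist_force: [1.1, -0.2, -0.5]
width: 0.0571
grasp_force: 0.0
```

```bash
python3 caps.py
```

```text
30.25 [ 0.4443 -0.4856  0.206 ] [ 3.1409 -0.0002  1.5725]
[269.585   96.3608] 1771 0.0863515352857786 ctr [ 0.4419 -0.3966] [ 0.4423 -0.3963] ext [0.0375 0.0366]
```

Emit:
jog_arm --series "0.045 0 0 0;0.045 0 0 0;0 0 0.035 0;0 0 0.04 0;0 0 0.03 0"

```text
t: 30.92
tcp_pos: [0.4438, -0.3954, 0.0994]
tool_rot: [-3.142, -0.0, 1.573]
wrist_force: [0.7, -0.4, -0.8]
width: 0.057
grasp_force: 0.0
```

Emit:
jog_arm --series "0 0 0.03 0;0 0 0.026 0;0 0 0 0;0 0 0 0"

```text
t: 31.42
tcp_pos: [0.4441, -0.3967, 0.0456]
tool_rot: [3.141, 0.001, 1.571]
wrist_force: [0.0, 0.7, 0.2]
width: 0.0571
grasp_force: 0.0
```

Emit:
jog_arm --series "0 0 0 0;0 0 0 0;0 0 0 0;0 0 -0.02 0;0 0 -0.05 0" --jaw -1

```text
t: 32.05
tcp_pos: [0.4423, -0.3958, 0.1136]
tool_rot: [-3.138, -0.002, 1.571]
wrist_force: [1.2, -0.9, -1.9]
width: 0.0415
grasp_force: 20.0
```

Emit:
jog_arm --series "0 0 -0.05 0;0 0 -0.041 0;0 0 0 0"

```text
t: 32.42
tcp_pos: [0.4446, -0.3977, 0.2088]
tool_rot: [3.137, 0.003, 1.571]
wrist_force: [-0.2, 0.8, -2.9]
width: 0.0411
grasp_force: 20.0
```

Emit:
jog_arm --series "0.0443 0.0222 0 0;0.0443 0.0222 0 0;0.0443 0.0222 0 0;0.0443 0.0222 0 0;0.0443 0.0222 0 0"

```text
t: 33.05
tcp_pos: [0.5544, -0.1735, 0.2043]
tool_rot: [-3.14, -0.0, 1.571]
wrist_force: [0.6, -0.2, -2.2]
width: 0.041
grasp_force: 20.0
```

Emit:
jog_arm --series "0.0443 0.0222 0 0;0.0443 0.0222 0 0;0.0443 0.0222 0 0;0.0443 0.0225 0 0;0 0 0 0"

```text
t: 33.67
tcp_pos: [0.6438, 0.0068, 0.2036]
tool_rot: [-3.14, -0.002, 1.577]
wrist_force: [-0.4, -1.2, -2.2]
width: 0.0414
grasp_force: 20.0
```

Emit:
jog_arm --series "0 0 0.04 0;0 0 0.04 0;0 0 0.015 0;0 0 0 0;0 0 0 0"

```text
t: 34.3
tcp_pos: [0.6444, 0.0018, 0.1119]
tool_rot: [3.14, -0.0, 1.57]
wrist_force: [-0.5, -0.5, -1.1]
width: 0.0415
grasp_force: 20.0
```

Emit:
jog_arm --series "0 0 0.01 0;0 0 0.01 0;0 0 0.01 0;0 0 0.01 0;0 0 0 0"

```text
t: 34.92
tcp_pos: [0.6433, 0.002, 0.0696]
tool_rot: [-3.141, 0.0, 1.571]
wrist_force: [0.2, 0.9, -2.5]
width: 0.0413
grasp_force: 20.0
```

Emit:
jog_arm --series "0 0 0 0;0 0 -0.015 0;0 0 -0.04 0;0 0 -0.05 0;0 0 -0.05 0" --jaw 0.22

```text
t: 35.55
tcp_pos: [0.6435, 0.002, 0.2284]
tool_rot: [3.141, -0.0, 1.571]
wrist_force: [-0.8, 0.2, 0.4]
width: 0.0573
grasp_force: 0.0
```

Emit:
jog_arm --series "-0.0437 -0.0088 0 0;-0.0437 -0.0088 0 0;-0.0437 -0.0088 0 0;-0.0437 -0.0088 0 0;-0.0437 -0.0088 0 0"

```text
t: 36.17
tcp_pos: [0.5993, -0.218, 0.227]
tool_rot: [3.14, 0.0, 1.571]
wrist_force: [-0.3, 0.0, -0.6]
width: 0.0571
grasp_force: 0.0
```

Emit:
jog_arm --series "-0.0437 -0.0088 0 0;0 0 0 0;0 0 0 0"

```text
t: 36.55
tcp_pos: [0.5911, -0.2596, 0.2263]
tool_rot: [3.141, -0.0, 1.571]
wrist_force: [0.9, 0.2, 0.1]
width: 0.0573
grasp_force: 0.0
```

```bash
python3 - <<'E'
from h import *
np.set_printoptions(precision=4,suppress=True)
s=state();print(s["t"],s["tcp_pos"],s["tool_rot"])
im,d,k=shot("wrist","pod"); w=cloud(d,k)
box=(w[...,0]>.5)&(w[...,0]<.72)&(w[...,1]>-.25)&(w[...,1]<-.09)
m=(box&(w[...,2]>.13)&(w[...,2]<.145)).astype(np.uint8); v,u=np.where(m); z=np.median(w[m>0][:,2]); p=onplane(np.c_[u,v],k,z)[:,:2]
r=cv2.minAreaRect(p.astype(np.float32)*1000); print("rib",len(p),z,p.mean(0),r,np.linalg.eigh(np.cov(p.T)))
pl=w[box&(abs(w[...,2]-.109)<.006)]; print("plate z",np.median(pl[:,2]))
# all bottles
m=((w[...,0]>.54)&(w[...,0]<.7)&(w[...,1]>-.09)&(w[...,1]<.1)&(w[...,2]>.1)&(w[...,2]<.125)).astype(np.uint8)
n,l,st,ce=cv2.connectedComponentsWithStats(m)
for i in range(1,n):
    if st[i,4]>200: print("cap",ce[i],st[i,4],np.median(w[l==i],0),np.percentile(w[l==i][:,2],[5,95]))
im2,_,_=shot("side"); cv2.imwrite("pics/all.png",np.hstack([cv2.resize(im[:300],(400,214)),cv2.resize(im2[140:354,80:480],(400,214))]))
E
```

```text
36.55 [ 0.5911 -0.2596  0.2263] [ 3.1407 -0.0003  1.5709]
rib 1011 0.13847685295192264 [ 0.5879 -0.1571] ((587.9664306640625, -157.55848693847656), (10.016617774963379, 49.75660705566406), 3.774777412414551) EighResult(eigenvalues=array([0.    , 0.0002]), eigenvectors=array([[-0.9978, -0.0662],
       [-0.0662,  0.9978]]))
plate z 0.10960787267380981
```

View pics/all.png

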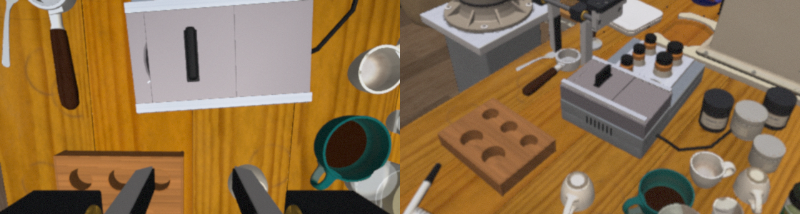

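All five bottles stand in the heater and the rack is empty. The shutter rib is at about (191,53) in the left half.

Emit:
jog_arm --series "0.0515 -0.0011 0 0;0.0514 -0.0012 0 -0.067;0 0 0 0;0 0 0.04 0;0 0 0.04 0"

```text
t: 37.28
tcp_pos: [0.589, -0.1568, 0.1452]
tool_rot: [3.14, 0.0, 1.639]
wrist_force: [1.0, 0.1, -0.1]
width: 0.0573
grasp_force: 0.0
```

Emit:
jog_arm --series "0 0 0.02 0;0 0 0.009 0;0 0 0 0"

```text
t: 37.65
tcp_pos: [0.5885, -0.1572, 0.1165]
tool_rot: [-3.141, -0.0, 1.638]
wrist_force: [-0.4, 0.1, -0.4]
width: 0.0574
grasp_force: 0.0
```

Emit:
jog_arm --series "0 0 0 0;0 0 0 0;0 0 0 0;0 0 0 0" --jaw -1 --newtons 10

```text
t: 38.15
tcp_pos: [0.5886, -0.1573, 0.1167]
tool_rot: [3.141, 0.0, 1.638]
wrist_force: [0.6, 0.1, 0.6]
width: 0.0211
grasp_force: 0.0
```

Emit:
jog_arm --series "0 0.01 0 0;0 0.02 0 0;0 0.02 0 0;0 0.01 0 0;0 0 0 0"

```text
t: 38.78
tcp_pos: [0.6494, -0.1535, 0.1166]
tool_rot: [3.141, 0.0, 1.638]
wrist_force: [0.1, -2.0, 4.2]
width: 0.0102
grasp_force: 10.0
```

Emit:
jog_arm --series "0 0.01 0 0;0 0.008 0 0;0 0 0 0;0 0 0 0"

```text
t: 39.28
tcp_pos: [0.6664, -0.1523, 0.1166]
tool_rot: [3.141, 0.0, 1.638]
wrist_force: [1.2, -2.4, 4.3]
width: 0.0102
grasp_force: 10.0
```

```bash
python3 - <<'E'
from h import *
np.set_printoptions(precision=4,suppress=True)
s=state();print(s["tcp_pos"],s["wrist_force"])
im,d,k=shot("side"); a=im[180:300,200:400]; b,d2,k2=shot("scene"); b=b[150:270,180:380]
cv2.imwrite("pics/sh.png",cv2.resize(np.hstack([a,b]),None,fx=2,fy=2,interpolation=cv2.INTER_CUBIC))
E
```

```text
[ 0.6664 -0.1523  0.1166] [ 1.1794 -2.3557  4.3172]
```

View pics/sh.png

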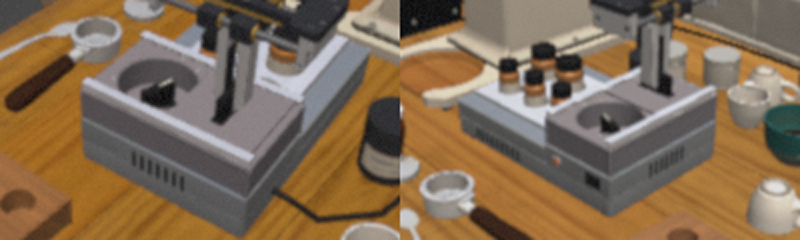

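The shutter has slid back with the rib and the well with the dial is almost free, left at (157,85), right at (612,120). I'll push on to the stop.

Emit:
jog_arm --series "0 0.004 0 0;0 0.004 0 0;0 0 0 0"

```text
t: 39.75
tcp_pos: [0.6715, -0.152, 0.1161]
tool_rot: [-3.136, -0.001, 1.637]
wrist_force: [-16.9, -2.6, 14.3]
width: 0.01
grasp_force: 10.0
```

Emit:
jog_arm --series "0 0.003 0 0;0 0.003 0 0;0 0 0 0"

```text
t: 40.12
tcp_pos: [0.6771, -0.1516, 0.116]
tool_rot: [-3.135, -0.001, 1.637]
wrist_force: [-18.9, -1.6, 16.5]
width: 0.0213
grasp_force: 10.0
```

Emit:
jog_arm --series "0 -0.004 0 0;0 -0.004 0 0;0 0 0 0;0 0 -0.02 0;0 0 -0.03 0" --jaw 0.1

```text
t: 40.75
tcp_pos: [0.6722, -0.1515, 0.1676]
tool_rot: [-3.141, -0.0, 1.638]
wrist_force: [0.7, -0.2, -0.8]
width: 0.0514
grasp_force: 0.0
```

Emit:
jog_arm --series "0 0 -0.03 0;0 0 -0.029 0;-0.045 -0.042 0 0;-0.045 -0.042 0 0;0 0 0 0"

```text
t: 41.38
tcp_pos: [0.5917, -0.2522, 0.2276]
tool_rot: [3.141, 0.002, 1.631]
wrist_force: [1.1, 0.5, -0.4]
width: 0.0519
grasp_force: 0.0
```

Emit:
jog_arm --series "0 0 0 0;0 0 0 0"

```text
t: 41.62
tcp_pos: [0.5954, -0.2458, 0.2259]
tool_rot: [3.141, -0.0, 1.64]
wrist_force: [0.0, 1.0, -0.3]
width: 0.0515
grasp_force: 0.0
```

```bash
python3 - <<'E'
from h import *
np.set_printoptions(precision=4,suppress=True)
s=state();print(s["t"],s["tcp_pos"],s["tool_rot"],s["width"])
im,d,k=shot("wrist"); w=cloud(d,k)
box=(w[...,0]>.5)&(w[...,0]<.74)&(w[...,1]>-.23)&(w[...,1]<-.09)
def rect(lo,hi,x0,x1,n):
    m=box&(w[...,2]>lo)&(w[...,2]<hi)&(w[...,0]>x0)&(w[...,0]<x1); v,u=np.where(m); z=np.median(w[m][:,2]); p=onplane(np.c_[u,v],k,z)[:,:2]
    r=cv2.minAreaRect(p.astype(np.float32)*1000); print(n,len(p),z,p.mean(0),r); return p,m
rect(.13,.145,.62,.74,"rib"); p,m=rect(.092,.1025,.55,.615,"bar")
e,V=np.linalg.eigh(np.cov(p.T)); a=V[:,1]; print("bar axis",a,np.degrees(np.arctan2(a[1],a[0])),"len",np.ptp(p@a),"thick",np.ptp(p@V[:,0]))
v,u=np.where(m); y0,x0=int(v.mean()),int(u.mean()); print(x0,y0)
c=im[max(0,y0-75):y0+75,x0-75:x0+75]; cv2.imwrite("pics/dial.png",cv2.resize(c,(600,600*c.shape[0]//150),interpolation=cv2.INTER_CUBIC))
E
```

```text
41.625 [ 0.5954 -0.2458  0.2259] [ 3.141  -0.0004  1.6396] 0.05150705348830301
rib 1136 0.13823720166157316 [ 0.6697 -0.1516] ((669.6372680664062, -152.01904296875), (11.887613296508789, 49.209415435791016), 3.8596439361572266)
bar 1052 0.09895242934522322 [ 0.5794 -0.1521] ((582.53662109375, -157.56016540527344), (64.3964614868164, 86.80465698242188), 0.7860215306282043)
bar axis [0.077 0.997] 85.58665045637653 len 0.08630862147270989 thick 0.0690537141521198
260 90
```

View pics/dial.png

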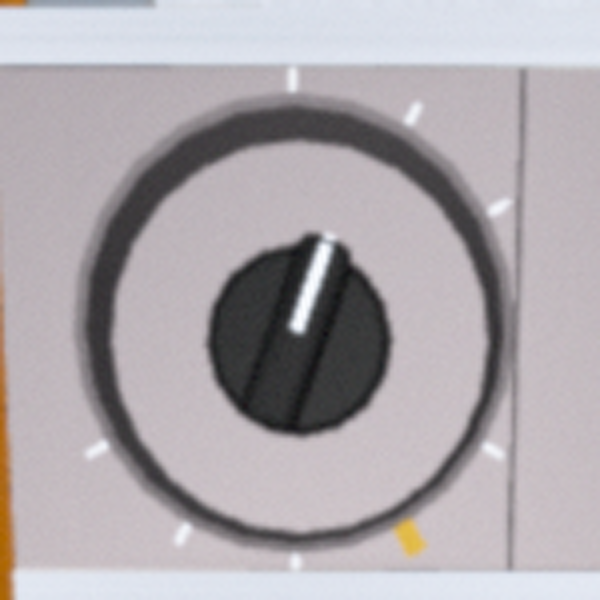

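The dial shows at centre, with the white pointer from (297,330) to (330,235). The off tick is straight up at (293,80) and the brass mark is at (410,537), 150° clockwise from off. The pointer now stands about 19° from off.

```bash
python3 - <<'E'
from h import *
np.set_printoptions(precision=4,suppress=True)
print(state()["qpos"])
k=K("wrist"); f=lambda pts,z: onplane([[185+x/4-.375,15+y/4-.375] for x,y in pts],k,z)[:,:2]
T=f([(293,80),(413,113),(500,207),(493,452),(410,537),(295,562),(183,535),(97,450)],.105)
c=np.linalg.lstsq(np.c_[2*T,np.ones(8)],(T**2).sum(1),rcond=None)[0][:2]; print("centre",c,np.linalg.norm(T-c,axis=1))
ang=lambda v:np.degrees(np.arctan2(v[...,1],v[...,0])); print("tick",ang(T-c))
S=f([(297,330),(330,237)],.099); print("stripe",S,ang(S[1]-S[0]),"tip from c",ang(S[1]-c))
sk=f([(210,338),(390,338),(300,435)],.074); print("skirt",sk)
E
```

```text
[ 0.2048  0.3597  0.1136  1.6607 -0.0447  1.1236  0.3995]
centre [ 0.5784 -0.1582] [0.0473 0.0475 0.0476 0.0474 0.0479 0.0468 0.0476 0.0477]
tick [  94.0788   64.2512   34.017   -26.5123  -56.2152  -86.6157 -116.3466
 -146.3597]
stripe [[ 0.5784 -0.1575]
 [ 0.5841 -0.1388]] 73.23001201845717 tip from c 73.57490045394204
skirt [[ 0.5581 -0.1588]
 [ 0.5985 -0.156 ]
 [ 0.5796 -0.1786]]
```

Emit:
jog_arm --series "0.045 -0.0049 0 0;0.0449 -0.0049 0 0;0 0 0 0.179;0 0 0 0.179;0 0 0.04 0" --jaw -0.3

```text
t: 42.3
tcp_pos: [0.581, -0.1572, 0.1874]
tool_rot: [3.137, -0.001, 1.278]
wrist_force: [0.8, -1.6, -0.8]
width: 0.0328
grasp_force: 0.0
```

Emit:
jog_arm --series "0 0 0.04 0;0 0 0.03 0;0 0 0.02 0;0 0 0.01 0;0 0 0 0"

```text
t: 42.92
tcp_pos: [0.5788, -0.1576, 0.0852]
tool_rot: [-3.141, 0.0, 1.281]
wrist_force: [-0.9, 0.3, -0.7]
width: 0.0329
grasp_force: 0.0
```

Emit:
jog_arm --series "0 0 0.004 0;0 0 0.003 0;0 0 0 0"

```text
t: 43.3
tcp_pos: [0.5787, -0.1581, 0.0786]
tool_rot: [3.141, -0.0, 1.28]
wrist_force: [-0.4, -0.5, -0.1]
width: 0.0326
grasp_force: 0.0
```

Emit:
jog_arm --series "0 0 0 0;0 0 0 0;0 0 0 0;0 0 0 0" --jaw -1 --newtons 20

```text
t: 43.8
tcp_pos: [0.5803, -0.1586, 0.0788]
tool_rot: [3.138, -0.0, 1.28]
wrist_force: [8.7, -3.7, -7.1]
width: 0.012
grasp_force: 20.0
```

Emit:
jog_arm --series "0 0 0 0.08;0 0 0 0.12;0 0 0 0.12;0 0 0 0.12;0 0 0 0.12"

```text
t: 44.42
tcp_pos: [0.5813, -0.1592, 0.0789]
tool_rot: [3.137, -0.003, 0.716]
wrist_force: [16.8, -8.3, -15.3]
width: 0.0119
grasp_force: 20.0
```

Emit:
jog_arm --series "0.0013 0.0028 0 0;0 0 0 0;0 0 0 0"

```text
t: 44.8
tcp_pos: [0.5816, -0.1593, 0.0788]
tool_rot: [-3.142, -0.0, 0.72]
wrist_force: [-0.5, 0.4, 4.9]
width: 0.0115
grasp_force: 20.0
```

Emit:
jog_arm --series "0 0 0 0.12;0 0 0 0.12;0 0 0 0.12;0 0 0 0.12;0 0 0 0.12"

```text
t: 45.42
tcp_pos: [0.5821, -0.1605, 0.0788]
tool_rot: [3.14, -0.001, 0.116]
wrist_force: [2.3, -6.7, -1.8]
width: 0.0121
grasp_force: 20.0
```

Emit:
jog_arm --series "0 0 0 0.12;0 0 0 0.12;0 0 0 0.12;0 0 0 0.12;0 0 0 0.12"

```text
t: 46.05
tcp_pos: [0.5819, -0.1618, 0.0788]
tool_rot: [3.14, -0.003, -0.485]
wrist_force: [1.5, -11.9, -2.6]
width: 0.0119
grasp_force: 20.0
```

Emit:
jog_arm --series "0 0 0 0.12;0 0 0 0.12;0 0 0 0.12;0 0 0 0.12;0 0 0 0.02"

```text
t: 46.68
tcp_pos: [0.5811, -0.1627, 0.0788]
tool_rot: [3.14, -0.003, -0.984]
wrist_force: [-1.2, -15.2, 1.6]
width: 0.0119
grasp_force: 20.0
```

Emit:
jog_arm --series "0 0 0 0;0 0 0 0"

```text
t: 46.92
tcp_pos: [0.5811, -0.1626, 0.0788]
tool_rot: [3.14, -0.003, -0.982]
wrist_force: [-1.1, -15.0, 0.4]
width: 0.0116
grasp_force: 20.0
```

Emit:
jog_arm --series "0.0019 0.0013 0 0;0 0 0 0;0 0 0 0"

```text
t: 47.3
tcp_pos: [0.5812, -0.1629, 0.0788]
tool_rot: [3.141, -0.001, -0.981]
wrist_force: [-3.5, -5.6, 5.9]
width: 0.0122
grasp_force: 20.0
```

Emit:
jog_arm --series "0 0 0 0;0 0 0 0;0 0 -0.015 0;0 0 -0.03 0;0 0 -0.04 0" --jaw -0.3

```text
t: 47.92
tcp_pos: [0.5811, -0.1616, 0.1648]
tool_rot: [3.141, 0.0, -0.98]
wrist_force: [0.2, -0.4, 1.1]
width: 0.0332
grasp_force: 0.0
```

Emit:
jog_arm --series "0 0 -0.04 0;0 0 -0.022 0;-0.045 0 0 0;-0.045 0 0 0;0 0 0 0"

```text
t: 48.55
tcp_pos: [0.5304, -0.0841, 0.2263]
tool_rot: [-3.14, 0.002, -0.977]
wrist_force: [0.5, 0.5, 0.7]
width: 0.0329
grasp_force: 0.0
```

Emit:
jog_arm --series "0 0 0 0;0 0 0 0"

```text
t: 48.8
tcp_pos: [0.5318, -0.0879, 0.2258]
tool_rot: [-3.142, -0.001, -0.982]
wrist_force: [-0.5, -0.1, 0.7]
width: 0.0331
grasp_force: 0.0
```

```bash
python3 - <<'E'
from h import *
np.set_printoptions(precision=4,suppress=True)
s=state();print(s["t"],s["tcp_pos"],s["tool_rot"],s["width"])
im,d,k=shot("wrist"); Km,D,P=k
q=P[:3,:3].T@(np.array([.578,-.158,.1])-P[:3,3]); x0,y0=(Km[:2,:2]@(q[:2]/q[2])+Km[:2,2]).astype(int); y1=max(0,y0-75); print(x0-75,y1)
c=im[y1:y1+150,x0-75:x0+75]; cv2.imwrite("pics/dial2.png",cv2.resize(c,(600,600),interpolation=cv2.INTER_CUBIC))
E
```

```text
48.8 [ 0.5318 -0.0879  0.2258] [-3.1415 -0.0007 -0.9816] 0.03309260313857128
195 23
```

View pics/dial2.png

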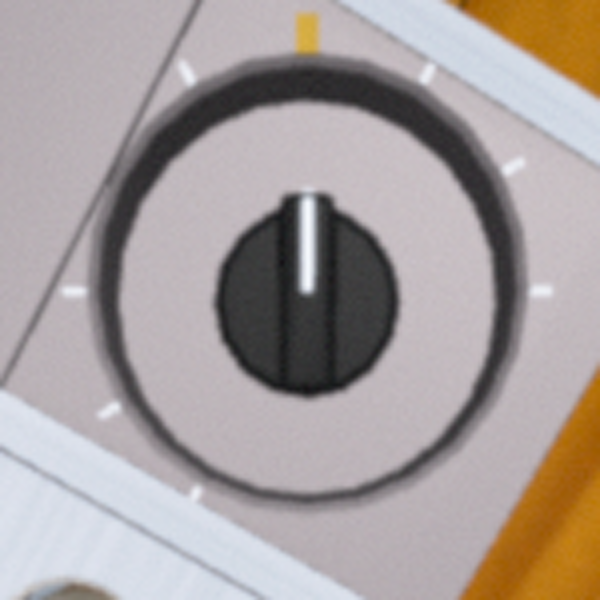

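The pointer at x=307 lines up with the brass mark at (307,33). Next I'll shut the shutter.

Emit:
jog_arm --series "0 0 0 -0.186;0 0 0 -0.187;0 0 0 -0.187;0 0 0 -0.187;0 0 0 -0.187" --jaw 0.1

```text
t: 49.48
tcp_pos: [0.5315, -0.0878, 0.2253]
tool_rot: [3.141, 0.0, -0.042]
wrist_force: [-0.7, 0.1, -0.3]
width: 0.0517
grasp_force: 0.0
```

Emit:
jog_arm --series "0 0 0 -0.187;0 0 0 -0.187;0 0 0 -0.187;0 0 0 -0.187;0 0 0 -0.187"

```text
t: 50.1
tcp_pos: [0.5315, -0.0879, 0.2253]
tool_rot: [-3.141, 0.001, 0.893]
wrist_force: [0.7, 0.3, 0.1]
width: 0.0512
grasp_force: 0.0
```

Emit:
jog_arm --series "0 0 0 -0.187;0 0 0 -0.187;0 0 0 -0.187;0 0 0 -0.187;0 0 0 0"

```text
t: 50.72
tcp_pos: [0.5314, -0.0878, 0.2253]
tool_rot: [-3.141, 0.0, 1.634]
wrist_force: [0.4, 0.5, -0.1]
width: 0.0515
grasp_force: 0.0
```

Emit:
jog_arm --series "-0.0246 0.0447 0 0;-0.0246 0.0447 0 0;-0.0247 0.0447 0 0;0 0 0 0;0 0 0 0"

```text
t: 51.35
tcp_pos: [0.6695, -0.1521, 0.2248]
tool_rot: [-3.14, 0.0, 1.633]
wrist_force: [-0.4, -0.4, 0.1]
width: 0.0519
grasp_force: 0.0
```

Emit:
jog_arm --series "0 0 0.04 0;0 0 0.04 0;0 0 0.02 0;0 0 0.009 0;0 0 0 0"

```text
t: 51.98
tcp_pos: [0.6703, -0.1517, 0.1171]
tool_rot: [3.141, 0.0, 1.636]
wrist_force: [-0.7, -0.2, -0.2]
width: 0.0513
grasp_force: 0.0
```

Emit:
jog_arm --series "0 0 0 0;0 0 0 0;0 0 0 0;0 0 0 0;0 0 0 0" --jaw -1 --newtons 10

```text
t: 52.6
tcp_pos: [0.6702, -0.1518, 0.1166]
tool_rot: [3.141, 0.0, 1.637]
wrist_force: [0.5, -0.2, 1.3]
width: 0.0098
grasp_force: 10.0
```

Emit:
jog_arm --series "0 -0.015 0 0;0 -0.02 0 0;0 -0.02 0 0;0 -0.02 0 0;0 0 0 0"

```text
t: 53.22
tcp_pos: [0.5934, -0.1569, 0.1166]
tool_rot: [-3.141, -0.001, 1.636]
wrist_force: [-1.0, -0.2, -2.0]
width: 0.0099
grasp_force: 10.0
```

Emit:
jog_arm --series "0 -0.007 0 0;0 -0.005 0 0;0 0 0 0"

```text
t: 53.6
tcp_pos: [0.583, -0.1575, 0.1165]
tool_rot: [-3.141, -0.0, 1.637]
wrist_force: [-1.7, -0.8, 3.2]
width: 0.0099
grasp_force: 10.0
```

Emit:
jog_arm --series "0 -0.003 0 0;0 -0.003 0 0;0 -0.002 0 0;0 0 0 0"

```text
t: 54.1
tcp_pos: [0.5781, -0.1579, 0.1166]
tool_rot: [3.137, 0.001, 1.638]
wrist_force: [20.9, -3.0, -16.3]
width: 0.0125
grasp_force: 10.0
```

Emit:
jog_arm --series "0 0 0 0;0 0 0 0;0 0 -0.03 0;0 0 -0.04 0;0 0 -0.04 0" --jaw 0.1

```text
t: 54.72
tcp_pos: [0.5747, -0.158, 0.2274]
tool_rot: [-3.141, -0.0, 1.637]
wrist_force: [-0.2, 0.1, 0.3]
width: 0.0519
grasp_force: 0.0
```

Emit:
jog_arm --series "-0.045 0.003 0 0;-0.045 0.003 0 0;0 0 0 0;0 0 0 0"

```text
t: 55.22
tcp_pos: [0.5869, -0.247, 0.2261]
tool_rot: [-3.141, -0.001, 1.637]
wrist_force: [0.2, 0.9, -0.0]
width: 0.0519
grasp_force: 0.0
```

```bash
python3 - <<'E'
from h import *
np.set_printoptions(precision=4,suppress=True)
s=state();print(s["t"],s["tcp_pos"],s["wrist_force"])
im,d,k=shot("wrist"); w=cloud(d,k)
m=(w[...,0]>.5)&(w[...,0]<.74)&(w[...,1]>-.23)&(w[...,1]<-.09)&(w[...,2]>.13)&(w[...,2]<.145); v,u=np.where(m)
print("rib",onplane(np.c_[u,v],k,.138).mean(0),len(u))
b,_,_=shot("side"); b=b[140:354,80:480]
cv2.imwrite("pics/end.png",np.vstack([cv2.resize(im[:280],(560,280)),cv2.resize(b,(560,300))]))
E
```

```text
55.225 [ 0.5869 -0.247   0.2261] [ 0.215   0.8856 -0.0469]
rib [ 0.5784 -0.1578  0.138 ] 982
```

View pics/end.png

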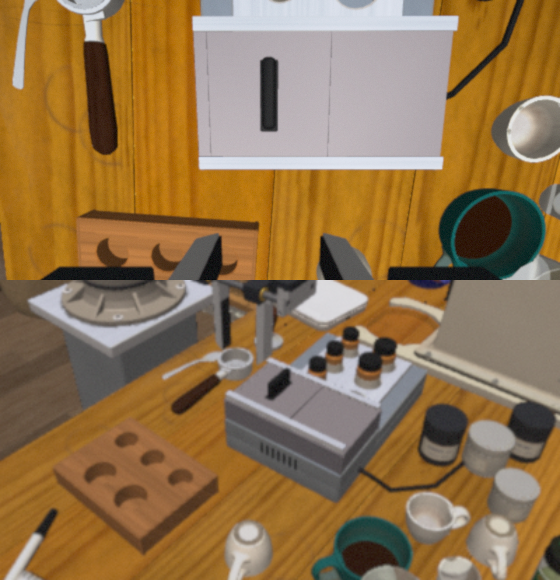

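The shutter is fully shut: the rib at (269,95) is straight over the dial axis and the well is covered. All five bottles are seated, and the cup and portafilter have not moved.

```bash
python3 -c "
from bench import finish_job; print(finish_job())"
```

```text
the job is handed in; nothing more can be done
None
```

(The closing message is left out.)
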